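# Load the shielded test box and tip its lid shut

## Robot

A 7-joint arm with a two-finger parallel gripper is mounted at the origin on the work surface. World frame = base frame: x ahead of the robot, y to its left, z up, the work surface at z = 0. Lengths are in m, angles in rad, forces in N, time in s.
With the tool pointing down it reaches from about 0.375 to 0.925 m from the base axis. Payload 3.1 kg.
Tool frame: the origin (TCP) lies between the finger pads; the fingertips stand 19 mm ahead of it and the grasp point (between the pads) is the TCP; z points along the fingers, y is the direction in which the jaws open and shut (so a half turn about z gives the same grasp; the last joint's range is limited). The gripper opens to 85 mm and grips with 20 to 120 N. Pads are 22 mm wide; open, the fingers measure 114 mm over their backs; the gripper's body (76 mm by 85 mm) begins 54 mm behind the grasp point. The pads swing forward as they close: fully open they stand 13 mm farther back than shut.
Start: joints at [-1.318, 0.383, 0.044, 1.598, -0.018, 1.161, -0.05], TCP at [0.223, 0.61, 0.25] pointing down, gripper open.
Joint ranges: [-2.61, 2.61], [-0.41, 2.15], [-1.48, 1.57], [0, 2.5], [-1.57, 4.71], [0.05, 1.97], [-2.85, 2.85]. Speed limits (rad/s): [2.79, 2.79, 3.14, 3.14, 3.14, 3.14, 3.14].

## Interface

Orientations are given as a unit quaternion [x, y, z, w].
In Python, from bench import move_ptp, movel, move_j, move_gripper, pause, inverse_kinematics, read_camera, camera_params, MotionError, sign_off, look_for, tip_of, read_time_s, read_qpos, read_joint_vel, read_effort, read_eef_pos, read_tcp_rot, read_ft_force, read_ft_torque, read_finger_gap gives the robot as it stands. Calls block until the motion is done:
- move_ptp(position, orientation): joint-space move of the TCP to a pose.
- movel(position, orientation=None, speed=0.15): straight line of the TCP; orientation=None keeps the orientation; speed is the mean speed in m/s.
- move_j(angles): joint-space move.
- move_gripper(opening, effort=None): finger opening in m; effort is the grip in N (None keeps the last); returns when the fingers have stopped.
- pause(seconds).
- inverse_kinematics(position, orientation): joint angles nearest the present ones, or None.
- read_camera(name): name is "side" or "top" or "wrist"; returns the picture (480x640x3 uint8, red, green, blue); there is no depth.
- camera_params(name): a dict with "K" (3x3 intrinsics, pixels), "dist_coeffs" ([k1, k2, p1, p2, k3] as OpenCV has them; the pictures are not rectified), "camera_from_world" (4x4, takes a point from world to camera coordinates). Camera axes: x right, y down, z forward; pixel columns grow to the right and rows downward; lengths in m; the calibration is good to about 2 mm. A picture is of the moment at which its call begins: read the wrist's pose just before it. camera_params takes no time and is no camera call; for the wrist camera it gives the pose at the moment of the call.
A pose or a line that the arm cannot do raises MotionError and nothing moves.
- sign_off(): hands the job in, once; it reports no verdict.
Trained networks look in the newest picture that a camera, given by its name, has taken for a name from the list of things; names that differ only in an ending like _2 or _b are one class to them, and where a whole thing is asked for, a point or a joint stands for the part that bears it (a point fixed in the world has none). Each returns a list of dicts, best first, with "confidence" (0 to 1); they miss things now and then, are a little off and sometimes report something else, mostly with a low value. They report only what shows in the picture. A call takes as long as a camera call. They do not tell look-alikes from the thing itself.
- look_for(camera, name): "at" ([column, row] in pixels, amid what is visible of it).
- tip_of(camera, name): "at" ([column, row] in pixels: a listed point, or the origin of a listed thing).
Readings, each from a call of its own:
- read_time_s(): time.
- read_qpos(): joint angles.
- read_joint_vel(): joint speeds.
- read_effort(): joint torques, N m.
- read_eef_pos(): TCP position.
- read_tcp_rot(): TCP orientation.
- read_ft_force(): force on the tool from outside, world axes, zero at the start.
- read_ft_torque(): the same for the moment, N m.
- read_finger_gap(): finger opening in m.
Only numpy, scipy, OpenCV 4.12 (cv2) and the standard library are available. Lean on these libraries where they do the work, as an engineer would, in place of code of your own. Each camera call takes 0.05 s, during which the arm holds its last target.

## Task

Set the orange module on the contact bed inside the shielded test box, without pushing the bed down, and let go of it. Then gently push the open lid past upright from behind and let it swing shut by its own weight, hands off, until it comes to rest on the module. Finally press down slowly on the lid near its free edge until it is flush, keep a steady push of about 15 N on it (10 to 20 N, never over 30 N) for a second so that the gasket seats, and let go; leave everything else on the bench where it is.

Things in the scene. Friction and masses are not known exactly. Their poses are not given: they have to be found in the camera images.
- module: Orange block-shaped module with a bare metal label on top, 80 x 46 x 30 mm (its x, y, z), about 150 g, rigid. Lies flat on the bench. Origin: centre of its underside; x along the 80 mm side. Grip it across the 46 mm width.
- case: Open aluminium test box, fixed, outside 170 x 170 x 85 mm, walls 5 mm. Origin: centre of its underside; z up; its +x side (about to the robot's right) carries the hinge, y runs along it. In its middle is a green bed with white guides 8 mm high, 4 mm clear round a module whose 80 mm side lies along y; guides only at the bed's ends and corners: 50 mm of each long side is open for fingers.
- nest (a point): Middle of the bed's top when it is pressed home: 34.5 mm above the box's underside, on the box's centreline; fixed to the box, axes as the box's. At the start the bed stands 5 to 10 mm higher than this (how much is not told). It slides straight down when pushed with more than about 20 N, and stays where it is left.
- lid (a joint): Angle of the blue lid: 0 = flush on the box, 1.57 = upright, grows as it opens; it starts leaning back, past upright, and settles on its stop at 2.05. 0.3 to 0.6 kg, plate 174 mm from hinge to free edge, 170 mm wide, 6 mm thick. Damped hinge: tipped past upright it falls shut in about 1 s. Its free edge rises from 240 to 260 mm above the bench on the way to upright, so it slides up along what pushes it.
- lid_edge (a point): Middle of the lid's free edge, on its outer (upper when shut) face; moves with the lid, 174 mm from the hinge line. x points from the free edge to the hinge, y along the hinge, z out of the outer face. Pressing the resting lid flush takes roughly 5 to 9 N near this edge; it then meets a hard stop, so come down slowly (about 10 mm/s) and feel for it.
- lid_pad (a point): Middle of the lower face of the black pad under the lid, 30 x 50 mm (along the lid, along the hinge) and 21 mm deep, 85 mm from the hinge. It meets the module and stops the falling lid 0.05 to 0.17 rad short of flush.
- lid_hinge (a point): Middle of the lid's hinge line, at the top of the box's +x wall, 85.5 mm above the bench, on the lid's under face.
- module_grey: Grey module of the same size as the orange one, to be left alone. Origin: centre of its underside.
- module_black: Black module of the same size, to be left alone. Origin: centre of its underside.
- mug: White mug, 80 mm across, 95 mm high, to be left alone. Origin: centre of its underside.
- screwdriver: Screwdriver lying on the bench, to be left alone.
- spool: Red solder spool, 60 mm across, 50 mm high, standing, to be left alone. Origin: centre of its underside.
- phone: White phone, 150 x 72 x 9 mm, lying flat, to be left alone. Origin: centre of its underside.
- parts_tray: Green divided parts tray, 100 x 140 x 30 mm, to be left alone. Origin: centre of its underside.
Not all that is in view belongs to the job. What is shaped like the module but blue or red is not meant.

How it is judged:
On the way, in this order (a step that is already met when the one before it is completed fails the run):
1. the orange module lies on the contact bed within its guides, released, the bed not pushed down, the lid still open (horizontal distance between module and nest below 0.01 m and angle between the x axis of module and the y axis of case, either way round below 0.2 rad and angle between module's own z axis and vertical below 0.2 rad and z of module in the frame of nest between 0.0025 and 0.015 m and contact force between each of the fingers, the arm and module below 0.1 N and linear speed of module below 0.02 m/s and value of joint lid above 1.6 rad), for 0.2 s.
2. the lid, past upright, falls by its own weight with nothing of the robot touching it (value of joint lid between 0.3 and 0.9 rad and velocity of joint lid below -0.2 rad/s and contact force between each of the fingers, the arm and lid below 0.1 N), for 0.1 s.
3. the lid has come to rest on the module, short of flush, untouched (value of joint lid between 0.03 and 0.25 rad and velocity of joint lid between -0.05 and 0.05 rad/s and contact force between each of the fingers, the arm and lid below 0.1 N), for 0.2 s.
4. the lid is pressed flush and held there by the fingers with 8 to 23 N (value of joint lid below 0.02 rad and contact force between the fingers and lid between 8 and 23 N), for 0.6 s.
At the end, for the whole second after the job is handed in: The lid is flush on the box (angle under 0.02 rad) and at rest, with the orange module under it on the bed: within 10 mm of the bed's middle, its long side within 0.2 rad of the hinge line's direction, flat, and pressed home to within 3 mm above and 5 mm below the home level (value of joint lid below 0.02 rad and velocity of joint lid between -0.05 and 0.05 rad/s and horizontal distance between module and nest below 0.01 m and angle between the x axis of module and the y axis of case, either way round below 0.2 rad and angle between module's own z axis and vertical below 0.2 rad and z of module in the frame of nest between -0.005 and 0.003 m and linear speed of module below 0.02 m/s); the robot touches nothing.
It fails at once if the robot presses on the closing or closed lid with more than 30 N (value of joint lid below 0.3 rad and contact force between any of the fingers, the arm and lid above 30 N).
It fails at once if the robot knocks or pushes the open lid with more than 40 N (contact force between any of the fingers, the arm and lid above 40 N).
It fails at once if the robot drives or carries the lid down instead of letting it fall (more than 1 N on it between 0.3 and 0.9 rad) (value of joint lid between 0.3 and 0.9 rad and contact force between any of the fingers, the arm and lid above 1 N).
It fails at once if another thing on the bench is moved by more than 30 mm (distance of any of module_grey, module_black, mug, screwdriver, spool, phone, parts_tray from where it was at the start of the episode above 0.03 m).
It also fails if it takes over 72 s, if anything falls off the work surface, if the arm or the gripper's body presses on something with over 40 N, if the wrist force passes 120 N, or if a joint passes its speed limit or range.

## Working session

There is one attempt and no reset: what is moved stays moved. The work goes in short steps, each a Python script; the robot and the scene stay as the last script left them, time stands still between calls to the robot, and variables do not carry over. Pictures are saved under pics/ and viewed, and the job is handed in when it is done.

```bash
mkdir -p pics; ls
python3 - <<'E'
from bench import *
import cv2
for c in ["side","top","wrist"]:
    im=read_camera(c); cv2.imwrite(f"pics/{c}0.png",im[:,:,::-1])
    p=camera_params(c); print(c,p["K"],p["dist_coeffs"],p["camera_from_world"])
    for n in ["module","case","lid_edge","lid_hinge","nest","lid_pad"]:
        try: print(n,[(d["at"],round(d["confidence"],2)) for d in tip_of(c,n)])
        except Exception as e: print(n,e)
print(read_time_s(),read_eef_pos(),read_tcp_rot(),read_ft_force())
E
```

```text
pics
side [[469.31069234   0.         317.1572344 ]
 [  0.         469.31069234 240.53132119]
 [  0.           0.           1.        ]] [-0.0807694  0.         0.         0.         0.       ] [[ 0.95992786 -0.28017783  0.00623587 -0.51996569]
 [-0.21082336 -0.73661248 -0.64261618  0.20207668]
 [ 0.18464023  0.61555051 -0.76616288  1.1718664 ]
 [ 0.          0.          0.          1.        ]]
module [([301.5, 209.6], 0.97), ([360.1, 176.6], 0.88), ([222.6, 246.3], 0.85), ([261.7, 163.8], 0.83), ([373.8, 239.9], 0.72)]
case [([322.6, 275.3], 0.77)]
lid_edge [([361.2, 214.6], 0.25)]
lid_hinge [([335.6, 278.9], 0.77), ([315.9, 172.1], 0.51)]
nest [([321.6, 269.8], 0.72), ([311.3, 441.1], 0.69)]
lid_pad [([345.8, 263.1], 0.71), ([322.5, 266.9], 0.44)]
top [[549.21316643   0.         326.13937482]
 [  0.         549.21316643 228.15961552]
 [  0.           0.           1.        ]] [-0.12856192  0.          0.          0.          0.        ] [[ 0.02182439 -0.99944924  0.0249984   0.00398557]
 [-0.98405393 -0.02588975 -0.17597607  0.56650868]
 [ 0.17652635 -0.02075921 -0.98407698  1.276
[... 400 characters left out ...]
t [[358.75839725   0.         317.16924673]
 [  0.         358.75839725 240.65946448]
 [  0.           0.           1.        ]] [-0.068139  0.        0.        0.        0.      ] [[ 3.43543324e-01  9.39136776e-01 -3.16055031e-04 -6.49377065e-01]
 [ 8.92204995e-01 -3.26270231e-01  3.12278696e-01 -4.10518769e-02]
 [ 2.93169289e-01 -1.07563247e-01 -9.49990482e-01  3.80046595e-01]
 [ 0.00000000e+00  0.00000000e+00  0.00000000e+00  1.00000000e+00]]
module [([300.2, 422.0], 0.67), ([25.8, 379.2], 0.62)]
case []
lid_edge []
lid_hinge []
nest []
lid_pad []
1.05 [0.22332193 0.61042448 0.25028099] [ 1.74453620e-01  9.84665392e-01 -1.25643841e-05 -1.62355322e-05] [ 0.54640162  0.26526255 -0.12278464]
```

View pics/side0.png

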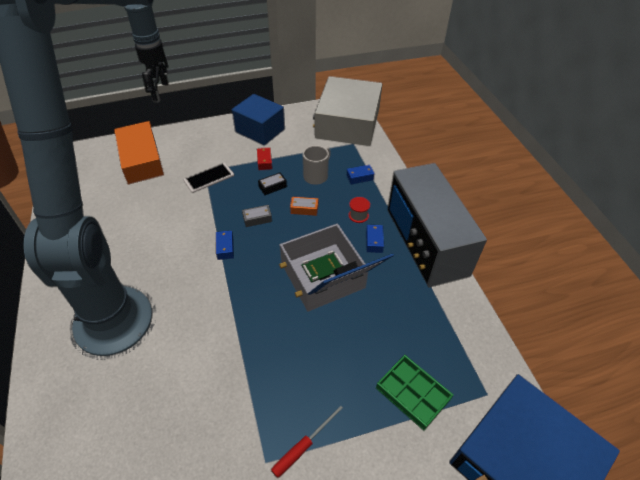

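View pics/top0.png

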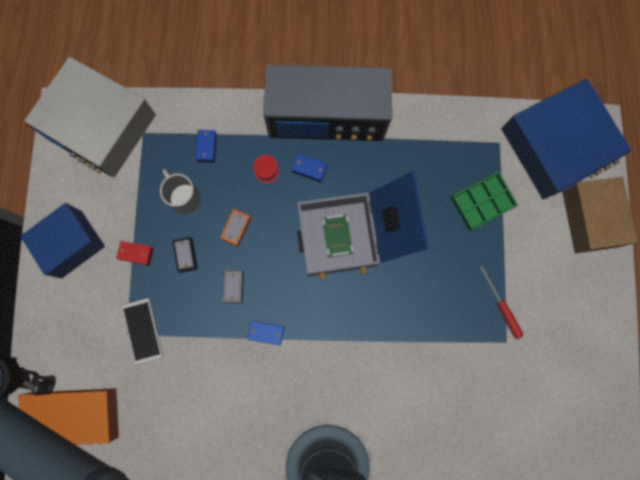

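View pics/wrist0.png

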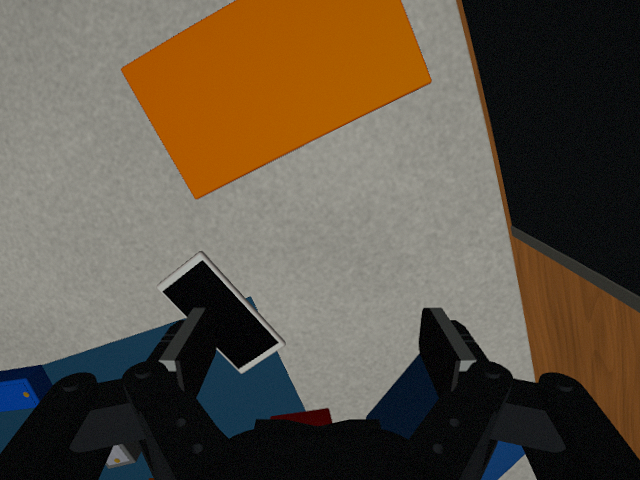

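Top view: the orange module is at about (235,226), the box at (338,237), and the lid leans right at (405,217), so the hinge is on the world −y side. Next I'll zoom in for corner positions.

```bash
cat > h.py <<'E'
from bench import *
import numpy as np, cv2
def ray(cam,px,P=None):
    P=P or camera_params(cam); K=np.array(P["K"]);D=np.array(P["dist_coeffs"]);T=np.array(P["camera_from_world"])
    u=cv2.undistortPoints(np.array([[px]],float),K,D)[0,0]
    R=T[:3,:3]; return -R.T@T[:3,3], R.T@np.array([u[0],u[1],1])
def onz(cam,px,z,P=None):
    c,d=ray(cam,px,P); return c+d*(z-c[2])/d[2]
def proj(cam,X,P=None):
    P=P or camera_params(cam);T=np.array(P["camera_from_world"])
    return cv2.projectPoints(np.atleast_2d(np.array(X,float)),cv2.Rodrigues(T[:3,:3])[0],T[:3,3],np.array(P["K"]),np.array(P["dist_coeffs"]))[0][:,0]
E
python3 - <<'E'
import cv2
im=cv2.imread("pics/top0.png")
cv2.imwrite("pics/z1.png",cv2.resize(im[170:290,210:440],(782,408),interpolation=cv2.INTER_CUBIC))  #3.4x
cv2.imwrite("pics/z2.png",cv2.resize(im[200:255,205:265],(780,590)[:1]+(590,) if 0 else (600,550),interpolation=cv2.INTER_CUBIC)) #10x
s=cv2.imread("pics/side0.png")
cv2.imwrite("pics/z3.png",cv2.resize(s[180:320,220:420],(800,560),interpolation=cv2.INTER_CUBIC)) #4x
E
```

```text
(no output)
```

View pics/z1.png

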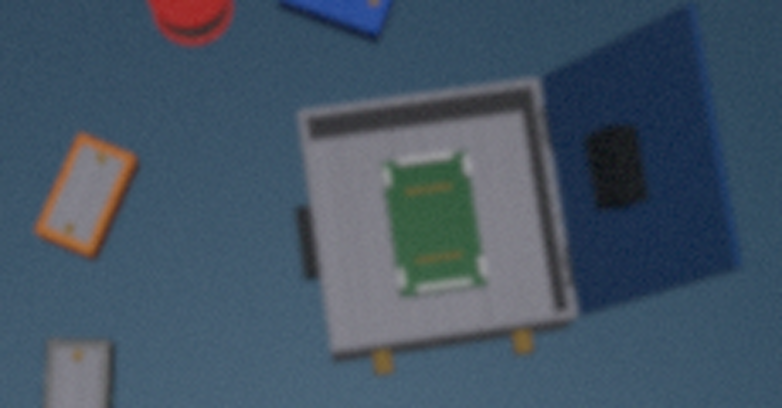

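View pics/z2.png

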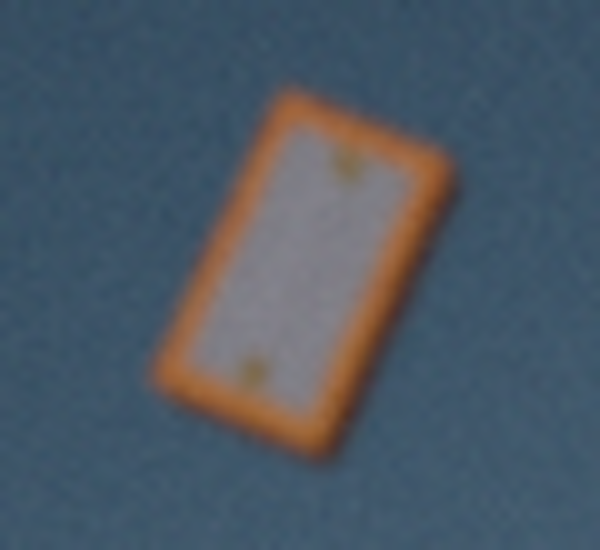

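View pics/z3.png

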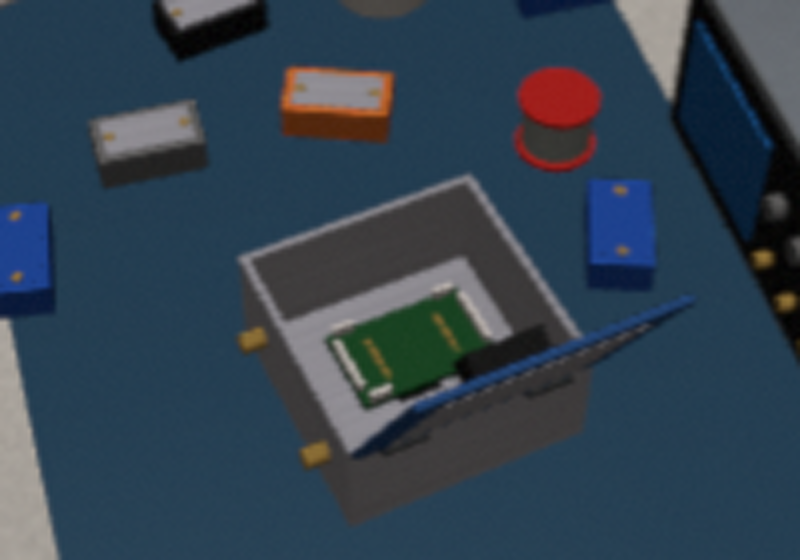

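Run:
```python
from h import *
P=camera_params("top")
def f(pts,s,o): return [((x+.5)/s-.5+o[0],(y+.5)/s-.5+o[1]) for x,y in pts]
m=np.array([onz("top",p,0.03,P) for p in f([(285,88),(450,155),(325,458),(155,378)],10,(205,200))])
b=np.array([onz("top",p,0.085,P) for p in f([(298,110),(542,80),(577,318),(333,352)],3.4,(210,170))])
g=np.array([onz("top",p,0.042,P) for p in f([(387,158),(468,152),(485,285),(402,293)],3.4,(210,170))])
for n,q in (("m",m),("b",b),("g",g)):
    e=[q[(i+1)%4]-q[i] for i in range(4)]
    print(n,q.round(4).tolist(),"c",q.mean(0).round(4),"len",[round(np.linalg.norm(v),4) for v in e],"ang",[round(np.degrees(np.arctan2(v[1],v[0])),1) for v in e])
S=camera_params("side")
c=[((p[0]+.5)/4-.5+220,(p[1]+.5)/4-.5+180) for p in [(240,258),(470,178)]]
print("side rim",[onz("side",p,0.085,S).round(4) for p in c])
ms=[((p[0]+.5)/4-.5+220,(p[1]+.5)/4-.5+180) for p in [(286,68),(393,72),(389,105),(281,101)]]
q=np.array([onz("side",p,0.03,S) for p in ms]);print(q.round(4),q.mean(0))
```

```text
m [[0.6135, 0.2481, 0.03], [0.5977, 0.2065, 0.03], [0.5216, 0.2335, 0.03], [0.5402, 0.2762, 0.03]] c [0.5682 0.2411 0.03  ] len [np.float64(0.0445), np.float64(0.0808), np.float64(0.0466), np.float64(0.0785)] ang [np.float64(-110.8), np.float64(160.4), np.float64(66.4), np.float64(-21.0)]
b [[0.6212, 0.0881, 0.085], [0.6475, -0.0823, 0.085], [0.4802, -0.1077, 0.085], [0.4529, 0.059, 0.085]] c [ 0.5505 -0.0107  0.085 ] len [np.float64(0.1724), np.float64(0.1692), np.float64(0.169), np.float64(0.1708)] ang [np.float64(-81.2), np.float64(-171.3), np.float64(99.3), np.float64(9.8)]
g [[0.5974, 0.0246, 0.042], [0.6034, -0.0336, 0.042], [0.5073, -0.0471, 0.042], [0.5001, 0.0118, 0.042]] c [ 0.552  -0.0111  0.042 ] len [np.float64(0.0585), np.float64(0.0971), np.float64(0.0593), np.float64(0.0982)] ang [np.float64(-84.1), np.float64(-172.0), np.float64(97.0), np.float64(7.5)]
side rim [array([0.4556, 0.057 , 0.085 ]), array([0.6217, 0.0827, 0.085 ])]
[[0.5395 0.2739 0.03  ]
 [0.616  0.2476 0.03  ]
 [0.6034 0.2151 0.03  ]
 [0.5273 0.2412 0.03  ]] [0.57155246 0.24446375 0.03      ]
```

```bash
cat >> h.py <<'E'
from scipy.spatial.transform import Rotation as Ro
def qd(ty):  # tool down, tool y at angle ty deg in world
    a=np.radians((ty+90)/2); return [float(np.cos(a)),float(np.sin(a)),0.,0.]
def TCP():
    T=np.eye(4);T[:3,:3]=Ro.from_quat(read_tcp_rot()).as_matrix();T[:3,3]=read_eef_pos();return T
def cam_in_tool():
    return np.linalg.inv(np.array(camera_params("wrist")["camera_from_world"])@TCP())
def viewpos(target,ty,z,C):
    # tcp position at height z s.t. target lies on optical axis
    R=Ro.from_quat(qd(ty)).as_matrix(); c=R@C[:3,3]; d=R@C[:3,2]
    cz=z+c[2]; s=(target[2]-cz)/d[2]
    p=np.array(target)-d*s-c; return [float(p[0]),float(p[1]),float(z)]
E
python3 - <<'E'
from h import *
C=cam_in_tool(); np.save("C.npy",C); print(C.round(4))
v=viewpos([0.57,0.2425,0.03],70,0.22,C); print(v, inverse_kinematics(v,qd(70)))
w=viewpos([0.551,-0.011,0.06],98.7,0.26,C); print(w, inverse_kinematics(w,qd(98.7)))
t0=read_time_s(); move_ptp(v,qd(70)); print(read_time_s()-t0)
P=camera_params("wrist"); im=read_camera("wrist"); cv2.imwrite("pics/w1.png",im[:,:,::-1])
import pickle; pickle.dump(P,open("Pw1.pkl","wb")); print(read_qpos(),read_time_s(),read_eef_pos())
for ty in(98.7,-81.3):
  for p in([0.551,-0.011,0.12],[0.582,-0.209,0.22],[0.54,0.066,0.12]): print(ty,p,inverse_kinematics(p,qd(ty)))
E
```

```text
[[ 0.000e+00 -9.500e-01 -3.123e-01  7.970e-02]
 [ 1.000e+00  1.000e-04 -3.000e-04 -5.000e-04]
 [ 4.000e-04 -3.123e-01  9.500e-01 -1.233e-01]
 [ 0.000e+00  0.000e+00  0.000e+00  1.000e+00]]
[0.5483169159595629, 0.25105378353097035, 0.22] [-0.74050075  0.3295088   0.29390481  1.75648466 -0.10699425  1.07120155
  0.81156016]
[0.5246227922529936, -0.01440361714296911, 0.26] [-0.68711693  0.15181349  0.70010013  1.91369859 -0.10879548  1.11377226
  1.77809102]
1.7667
[-0.74211859  0.32966762  0.29161068  1.75595956 -0.10735499  1.07118977
  0.81143763] 2.8667 [0.54748953 0.25337138 0.22002005]
98.7 [0.551, -0.011, 0.12] [-0.32627522  0.36567667  0.31792917  1.95538877 -0.15027495  0.84300196
  1.79492347]
98.7 [0.582, -0.209, 0.22] [-0.11851493  0.37907008  0.49447519  1.72617912 -0.19976254  1.08650857
  2.16245744]
98.7 [0.54, 0.066, 0.12] [-0.43513765  0.35038079  0.27629322  1.97051332 -0.12642752  0.83696738
  1.63269895]
-81.3 [0.551, -0.011, 0.12] [-0.71511643  0.46226286  0.79986003  1.97203748 -0.42724167  0.88194997
 -1.10789616]
-81.3 [0.582, -0.209, 0.22] [-0.39881501  0.47274114  0.87897593  1.73832147 -0.39996595  1.12091272
 -0.81454832]
-81.3 [0.54, 0.066, 0.12] [-0.84814891  0.4411321   0.78101659  1.98829651 -0.40371567  0.87128626
 -1.26789014]
```

View pics/w1.png

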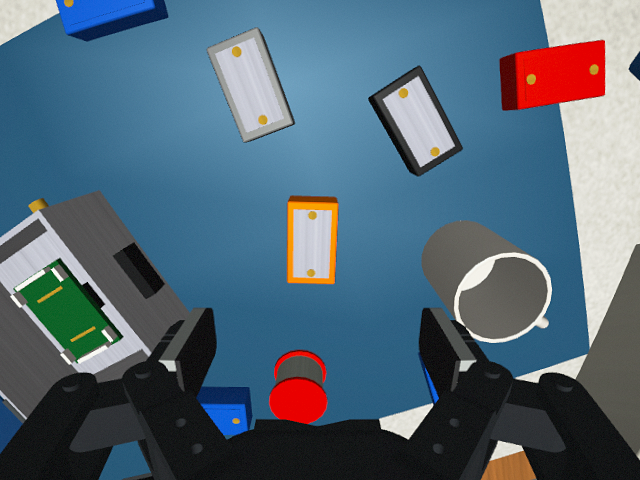

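Run:
```python
from h import *
im=cv2.imread("pics/w1.png"); cv2.imwrite("pics/w1z.png",cv2.resize(im[185:295,275:355],(0,0),fx=5,fy=5,interpolation=cv2.INTER_CUBIC))
cv2.imwrite("pics/w1y.png",cv2.resize(im[190:420,0:200],(0,0),fx=2.6,fy=2.6,interpolation=cv2.INTER_CUBIC))
print(read_eef_pos(),read_time_s(),read_joint_vel())
```

```text
[0.54748953 0.25337138 0.22002005] 2.8667 [-0.0005523   0.00046146  0.000815   -0.00025294  0.00437732 -0.00067604
  0.00231224]
```

View pics/w1z.png

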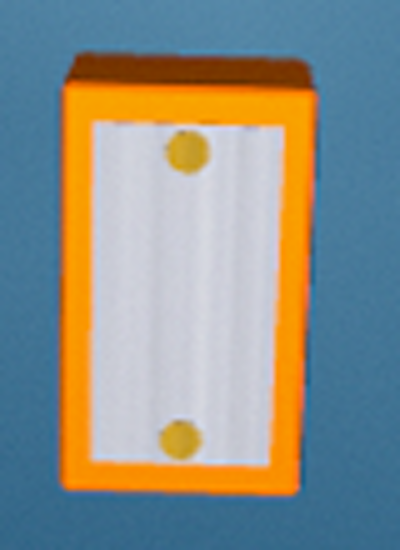

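View pics/w1y.png

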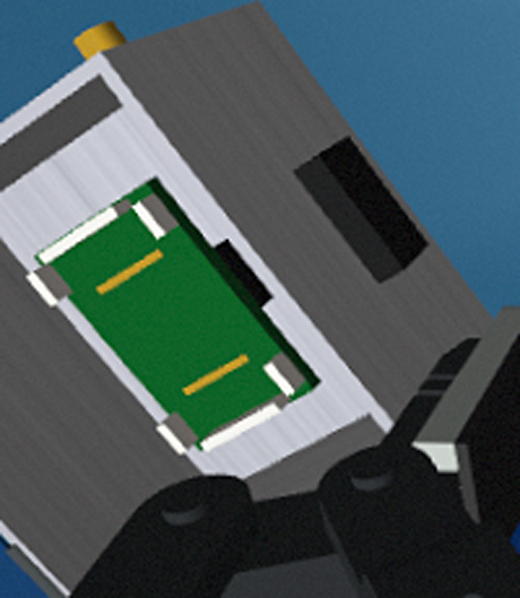

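Run:
```python
from h import *
import pickle; P=pickle.load(open("Pw1.pkl","rb"))
f=lambda pts,s,o:[((x+.5)/s-.5+o[0],(y+.5)/s-.5+o[1]) for x,y in pts]
q=np.array([onz("wrist",p,0.03,P) for p in f([(64,82),(317,92),(299,494),(62,490)],5,(275,185))])
e=[q[(i+1)%4]-q[i] for i in range(4)]
print(q.round(4),q.mean(0).round(4),[round(np.linalg.norm(v),4) for v in e],[round(np.degrees(np.arctan2(v[1],v[0])),1) for v in e])
```

```text
[[0.5253 0.2327 0.03  ]
 [0.5422 0.2744 0.03  ]
 [0.6152 0.2459 0.03  ]
 [0.5991 0.2035 0.03  ]] [0.5705 0.2391 0.03  ] [np.float64(0.045), np.float64(0.0784), np.float64(0.0454), np.float64(0.0794)] [np.float64(67.9), np.float64(-21.3), np.float64(-110.9), np.float64(158.4)]
```

Run:
```python
from h import *
q=qd(68.7); t0=read_time_s()
move_ptp([0.570,0.240,0.09],q); print(read_eef_pos(),read_time_s())
movel([0.570,0.240,0.021],q,speed=0.1); print(read_eef_pos(),read_tcp_rot(),read_ft_force(),read_time_s())
move_gripper(0.03,effort=40); print(read_finger_gap(),read_eef_pos(),read_ft_force(),read_time_s())
movel([0.570,0.240,0.18],q,speed=0.15); print(read_eef_pos(),read_ft_force(),read_finger_gap(),read_time_s())
w=viewpos([0.551,-0.011,0.06],98.7,0.30,np.load("C.npy"))
move_ptp(w,qd(98.7)); pause(0.2)
P=camera_params("wrist"); im=read_camera("wrist"); cv2.imwrite("pics/w2.png",im[:,:,::-1])
import pickle; pickle.dump(P,open("Pw2.pkl","wb")); print(read_qpos(),read_time_s(),read_eef_pos(),w,read_finger_gap())
```

```text
[0.57021917 0.24094716 0.09041792] 3.4583
[0.57053677 0.2401305  0.02142368] [1.84853896e-01 9.82765898e-01 2.43204609e-04 4.09399952e-04] [-0.50862018  0.6516741  -0.7619746 ] 4.3
0.045490755010290845 [0.57072108 0.24034867 0.02181459] [ 0.34436639 -0.51073648  3.5111163 ] 4.75
[0.56899123 0.23961827 0.17861284] [ 0.61374432  0.33794178 -1.11178084] 0.04517306996554425 5.9583
[-0.39933096  0.07200406  0.36682781  1.88222772 -0.02741662  1.1935142
  1.70167789] 7.325 [ 0.51169277 -0.01505438  0.29930284] [0.5116218085729273, -0.01637885353926732, 0.3] 0.045444471021492155
```

View pics/w2.png

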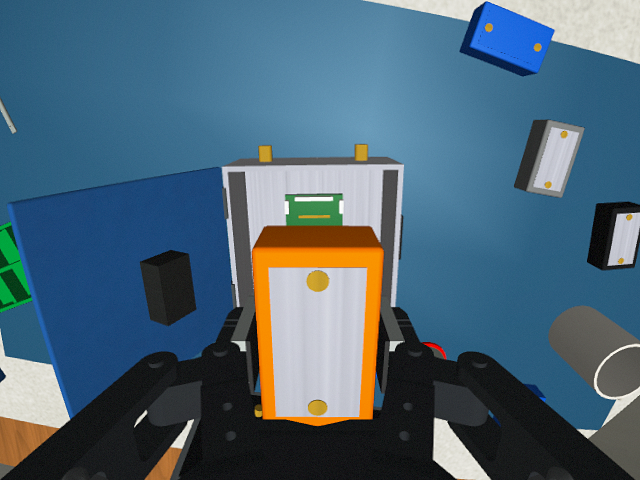

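Run:
```python
from h import *
im=cv2.imread("pics/w2.png"); 
cv2.imwrite("pics/w2z.png",cv2.resize(im[140:320,205:415],(0,0),fx=3.5,fy=3.5,interpolation=cv2.INTER_CUBIC))
import pickle
f=lambda pts,s,o:[((x+.5)/s-.5+o[0],(y+.5)/s-.5+o[1]) for x,y in pts]
P=pickle.load(open("Pw1.pkl","rb"))
for z in (0.0475,0.0525):
    q=np.array([onz("wrist",p,z,P) for p in f([(43,289),(153,218),(283,377),(176,436)],2.6,(0,190))])
    print(q.round(4),q.mean(0),[round(np.degrees(np.arctan2(*(a-b)[1::-1])),1) for a,b in ((q[2],q[1]),(q[3],q[0]))])
P=pickle.load(open("Pw2.pkl","rb"))
T=np.array(P["camera_from_world"]); C=np.load("C.npy"); tcp=np.linalg.inv(C@T) # world_from_tool
tcp=np.linalg.inv(T)@np.linalg.inv(C)
print("tcp",tcp[:3,3])
z=tcp[2,3]+0.0086
q=np.array([onz("wrist",p,z,P) for p in [(253,249),(383,249),(373,420),(261,420)]])
print("in tool",[(tcp[:3,:3].T@(a-tcp[:3,3])).round(4) for a in q])
```

```text
[[ 0.5223 -0.0503  0.0475]
 [ 0.5123  0.0093  0.0475]
 [ 0.5856  0.0215  0.0475]
 [ 0.5952 -0.0356  0.0475]] [ 0.55386941 -0.01377575  0.0475    ] [np.float64(9.5), np.float64(11.3)]
[[ 0.5214 -0.0447  0.0525]
 [ 0.5116  0.0138  0.0525]
 [ 0.5837  0.0259  0.0525]
 [ 0.5932 -0.0303  0.0525]] [ 0.55249201 -0.00881688  0.0525    ] [np.float64(9.5), np.float64(11.3)]
tcp [ 0.51135433 -0.01494754  0.29917149]
in tool [array([ 0.039 , -0.0224, -0.0085]), array([ 0.039 ,  0.0218, -0.0085]), array([-0.0358,  0.0225, -0.0087]), array([-0.0358, -0.0237, -0.0087])]
```

View pics/w2z.png

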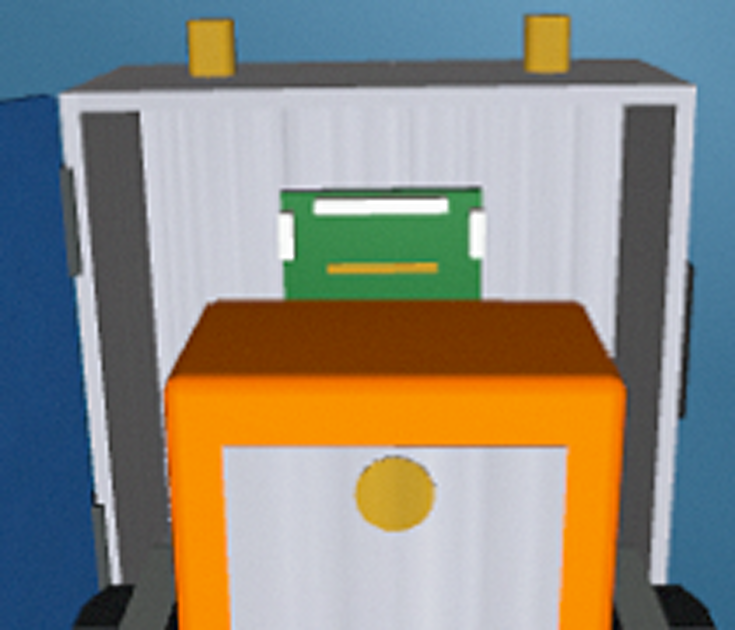

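Run:
```python
from h import *
import pickle
f=lambda pts,s,o:[((x+.5)/s-.5+o[0],(y+.5)/s-.5+o[1]) for x,y in pts]
P=pickle.load(open("Pw2.pkl","rb"))
r=np.array([onz("wrist",p,0.085,P) for p in f([(60,94),(695,86)],3.5,(205,140))])
d=r[0]-r[1]; L=np.linalg.norm(d); ux=d/L; uy=np.array([-ux[1],ux[0],0])
print("rim",r.round(4),L,np.degrees(np.arctan2(d[1],d[0])),"centre",(r.mean(0)+uy*0.085))
# rim side edges
e=np.array([onz("wrist",p,0.085,P) for p in f([(60,94),(106,584),(695,86),(667,584)],3.5,(205,140))])
for a,b in((0,1),(2,3)): v=e[b]-e[a]; print("side ang",np.degrees(np.arctan2(v[1],v[0])))
for z in(0.0475,0.0525):
    g=np.array([onz("wrist",p,z,P) for p in f([(293,236),(470,234),(281,236),(486,234),(380,214),(380,198)],3.5,(205,140))])
    c=r.mean(0)+uy*0.085
    print(z,[((ux@(a-c)).round(4),(uy@(a-c)).round(4)) for a in g])
S=camera_params("side")
```

```text
rim [[ 0.4837 -0.1102  0.085 ]
 [ 0.4556  0.0568  0.085 ]] 0.16931797644505225 -80.44316856498162 centre [ 0.55342918 -0.01259469  0.085     ]
side ang 9.620877681649116
side ang 9.830776880718586
0.0475 [(np.float64(0.0269), np.float64(-0.0369)), (np.float64(-0.0271), np.float64(-0.0369)), (np.float64(0.0306), np.float64(-0.0369)), (np.float64(-0.032), np.float64(-0.0368)), (np.float64(0.0003), np.float64(-0.0434)), (np.float64(0.0002), np.float64(-0.0483))]
0.0525 [(np.float64(0.0265), np.float64(-0.038)), (np.float64(-0.0268), np.float64(-0.038)), (np.float64(0.0301), np.float64(-0.0381)), (np.float64(-0.0316), np.float64(-0.0379)), (np.float64(0.0002), np.float64(-0.0444)), (np.float64(0.0001), np.float64(-0.0493))]
```

Run:
```python
from h import *
q=qd(99.6); X,Y=0.5524,-0.0128
move_ptp([X,Y,0.16],q); pause(0.2); print(read_eef_pos(),read_time_s())
movel([X,Y,0.074],q,speed=0.08); pause(0.2)
e=np.array(read_eef_pos());print(e,read_ft_force())
X+=X-e[0] if abs(X-e[0])<.004 else 0; Y+=Y-e[1] if abs(Y-e[1])<.004 else 0
fz=lambda n=5:np.mean([(pause(0.02),read_ft_force()[2])[1] for _ in range(n)])
b=fz(8); z=0.074; print("base",b)
while z>0.058:
    z-=0.0006; movel([X,Y,z],q,speed=0.02); f=fz(3)-b
    print(round(z,4),read_eef_pos().round(4) if hasattr(read_eef_pos(),'round') else read_eef_pos(),round(f,2))
    if f>2.5: break
print(read_time_s(),read_ft_force(),read_tcp_rot())
im=read_camera("side"); cv2.imwrite("pics/s3.png",cv2.resize(im[180:320,220:420,::-1],(800,560)))
```

```text
[ 0.55411707 -0.01276037  0.16260678] 8.1583
[ 0.55285627 -0.01275607  0.07457768] [-0.67877491 -0.41006012 -0.57649154]
base -1.0096396787328947
0.0734 [ 0.5519 -0.0129  0.0733] -0.28
0.0728 [ 0.5519 -0.0128  0.0727] -0.4
0.0722 [ 0.5519 -0.0128  0.0722] -0.14
0.0716 [ 0.5519 -0.0128  0.0716] 0.2
0.071 [ 0.5519 -0.0128  0.071 ] -0.51
0.0704 [ 0.5519 -0.0128  0.0704] 0.14
0.0698 [ 0.5519 -0.0128  0.0698] 0.2
0.0692 [ 0.5519 -0.0129  0.0692] -0.14
0.0686 [ 0.552  -0.0129  0.0686] -0.46
0.068 [ 0.5519 -0.0129  0.068 ] -0.47
0.0674 [ 0.5519 -0.0128  0.0674] -0.79
0.0668 [ 0.5519 -0.0128  0.0668] 0.01
0.0662 [ 0.5519 -0.0129  0.0662] -0.27
0.0656 [ 0.5519 -0.0128  0.0656] -0.06
0.065 [ 0.5519 -0.0129  0.065 ] -0.52
0.0644 [ 0.5519 -0.0128  0.0644] -0.01
0.0638 [ 0.5522 -0.0129  0.064 ] 1.2
0.0632 [ 0.5521 -0.0129  0.0639] 6.07
15.1167 [-1.89405606 -0.21888026  5.10608159] [-8.36495202e-02  9.96495221e-01  1.59633777e-04  8.18159824e-05]
```

View pics/s3.png

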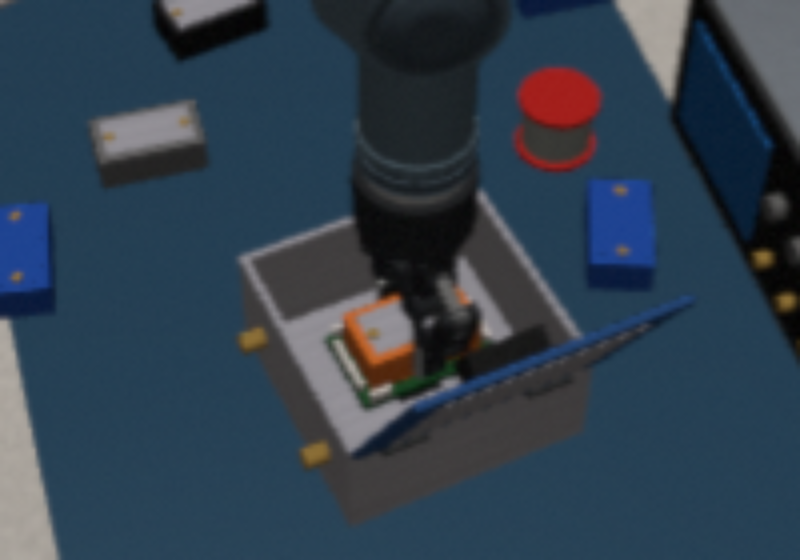

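The module sits within the guides in the side view (around (410,335) in the zoom). Contact came at TCP z = 0.064, so the bed is about 7.7 mm above home. Next: release and lift.

Run:
```python
from h import *
q=qd(99.6)
movel([0.552,-0.0128,0.0638],q,speed=0.02); print(read_ft_force())
move_gripper(0.072); print(read_finger_gap(),read_ft_force(),read_time_s())
movel([0.552,-0.0128,0.13],q,speed=0.08)
w=viewpos([0.5534,-0.0126,0.06],99.6,0.30,np.load("C.npy"))
movel(w,q,speed=0.2); pause(0.1)
import pickle;pickle.dump(camera_params("wrist"),open("Pw4.pkl","wb"))
im=read_camera("wrist"); cv2.imwrite("pics/w4.png",im[:,:,::-1]); print(read_time_s(),read_eef_pos())
C=np.array([.5534,-.0126,0]);ux=np.array([.166,-.986,0]);H=C+.085*ux
for s in(0.21,0.03,-0.075):
  for z in (0.22,0.12): print(s,z,[inverse_kinematics((C+(s)*ux+[0,0,z]).tolist(),qd(t)) is not None for t in (99.6,9.6,-170.4)])
```

```text
[-0.60393186  0.64803023  2.68683909]
0.07213429614633314 [0.13054545 0.48249557 0.09166424] 15.7917
17.9417 [ 0.51332374 -0.01851059  0.29829893]
0.21 0.22 [True, True, True]
0.21 0.12 [True, True, True]
0.03 0.22 [True, True, True]
0.03 0.12 [True, True, True]
-0.075 0.22 [True, True, True]
-0.075 0.12 [True, True, True]
```

View pics/w4.png

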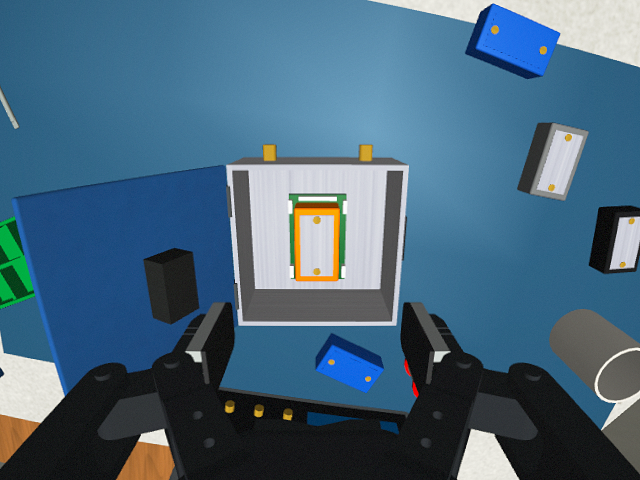

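The module is within the guides: its outline in w4 spans about (294–341, 205–281) and the white guides are clear. Next I'll close the gripper and go behind the lid.

```bash
cat >> h.py <<'E'
BC=np.array([.5534,-.0126,0]);ux=np.array([.166,-.986,0])
def loc(s,z): return [float(v) for v in BC+s*ux+np.array([0,0,z])]
E
python3 - <<'E'
from h import *
a=read_eef_pos()
movel([a[0],a[1],0.40],speed=0.25)
move_gripper(0.0); print(read_finger_gap())
for t in(9.6,-170.4): print(t,inverse_kinematics(loc(.21,.40),qd(t)),inverse_kinematics(loc(.21,.214),qd(t)))
print(read_qpos(),read_time_s())
E
```

```text
-0.00030768855109861826
9.6 [-0.20766728  0.28647631  0.63409972  1.47952263 -0.16987487  1.43107909
  0.5981359 ] [-0.1878275   0.42528775  0.61173444  1.71160473 -0.27049039  1.09025281
  0.67582084]
-170.4 [-0.62182401  0.574252    1.38329369  1.49507682 -0.5633964   1.53333402
 -2.22365972] [-0.60619647  0.8350402   1.37296388  1.72762982 -0.84874389  1.31941478
 -2.02441554]
[-0.42296065  0.01165201  0.38509979  1.7332823  -0.00441869  1.39754808
  1.70124625] 19.1667
```

Run:
```python
from h import *
q=qd(9.6)
move_ptp(loc(.215,.40),q); movel(loc(.215,.214),q,speed=0.15); pause(.2)
b=np.array(read_ft_force()); print(read_eef_pos(),loc(.215,.214),b,read_time_s())
im=read_camera("side"); cv2.imwrite("pics/s5.png",cv2.resize(im[100:340,160:480,::-1],(800,600)))
for s in (.195,.185,.178,.17,.16):
    movel(loc(s,.214),q,speed=0.04); print(s,((np.array(read_ft_force())-b)@ux).round(2),(np.array(read_ft_force())-b).round(2))
im=read_camera("side"); cv2.imwrite("pics/s6.png",cv2.resize(im[100:340,160:480,::-1],(800,600))); print(read_time_s())
```

```text
[ 0.58958804 -0.22479433  0.2148893 ] [0.58909, -0.22458999999999998, 0.214] [ 0.04952957 -0.47560483  0.26571622] 21.775
0.195 0.95 [-0.02 -0.97  0.26]
0.185 -0.13 [-0.41  0.06 -1.63]
0.178 -0.34 [-0.15  0.32 -0.66]
0.17 -0.44 [0.72 0.57 0.12]
0.16 -0.05 [ 0.89  0.2  -0.39]
24.0
```

View pics/s5.png

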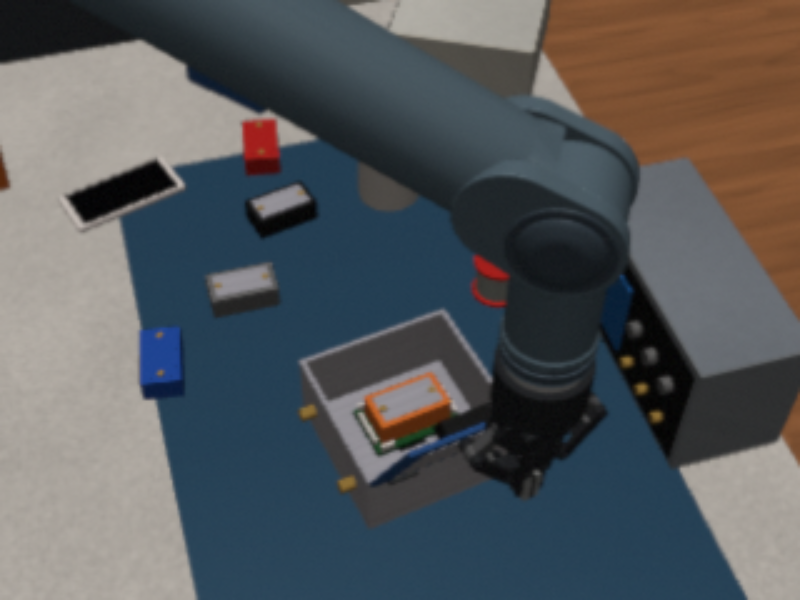

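View pics/s6.png

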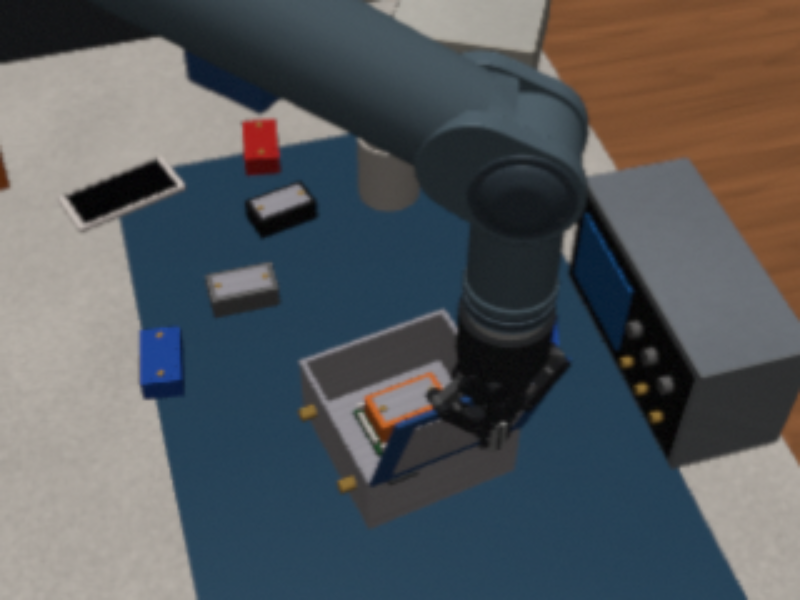

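The lid has begun to lift (s6: free edge at about (540,400)) and the forces are about 1 N. I'll keep pushing.

Run:
```python
from h import *
q=qd(9.6); b=np.array([ 0.05,-0.48,0.27])
for s in (.145,.13,.118,.108,.100,.092):
    movel(loc(s,.214),q,speed=0.05); print(s,(np.array(read_ft_force())-b).round(2),read_time_s())
movel(loc(.078,.214),q,speed=0.05)
t=read_time_s();im=read_camera("side"); cv2.imwrite("pics/s7.png",cv2.resize(im[100:340,160:480,::-1],(800,600)))
print(t,read_ft_force())
```

```text
0.145 [-0.35  0.98 -0.13] 24.45
0.13 [-0.19 -0.72  0.37] 24.9
0.118 [0.1  0.21 0.11] 25.2917
0.108 [ 0.8   0.99 -0.62] 25.6417
0.1 [-0.79  0.23 -0.93] 25.95
0.092 [ 0.04 -0.7  -0.54] 26.2583
26.6917 [-0.15512863 -0.45157862 -0.15013658]
```

View pics/s7.png

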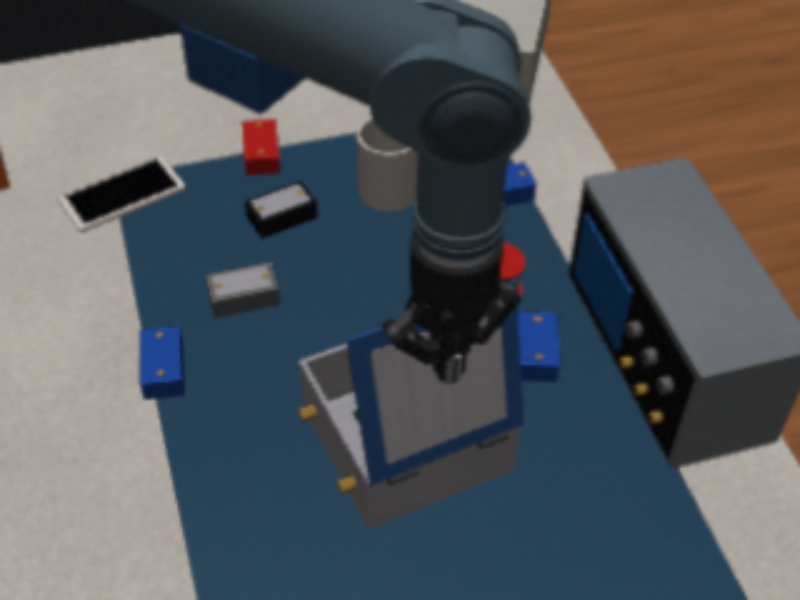

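The lid is about upright or just past it, with the fingers behind at about (452,365). I'll wait and look again.

Run:
```python
from h import *
F=[]
for i in range(4):
    pause(0.25); im=read_camera("side"); F.append(cv2.resize(im[180:340,240:440,::-1],(400,300))); print(read_time_s(),read_ft_force())
cv2.imwrite("pics/s8.png",np.vstack([np.hstack(F[:2]),np.hstack(F[2:])]))
```

```text
27.0417 [ 0.35598004 -0.21026835 -0.77476542]
27.3417 [-0.16028946 -1.20212343  1.21557005]
27.6417 [-0.23962638  0.19070608  0.44825058]
27.9417 [ 0.45572197  0.16957555 -0.515606  ]
```

View pics/s8.png

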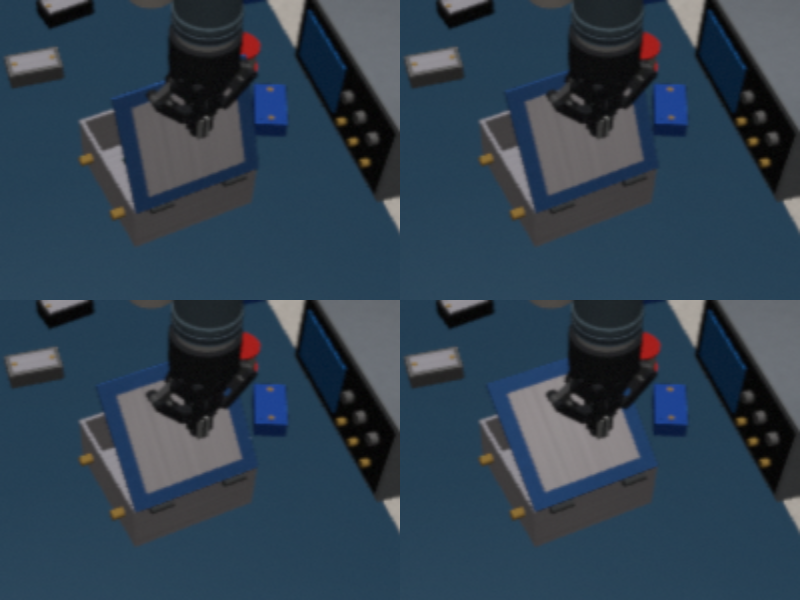

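The lid is falling freely and the fingers are clear of it. I'll wait for it to come to rest.

Run:
```python
from h import *
F=[]
for i in range(4):
    pause(0.35); im=read_camera("side"); F.append(cv2.resize(im[180:340,240:440,::-1],(400,300))); print(read_time_s())
cv2.imwrite("pics/s9.png",np.vstack([np.hstack(F[:2]),np.hstack(F[2:])]))
```

```text
28.3417
28.7417
29.1417
29.5417
```

View pics/s9.png

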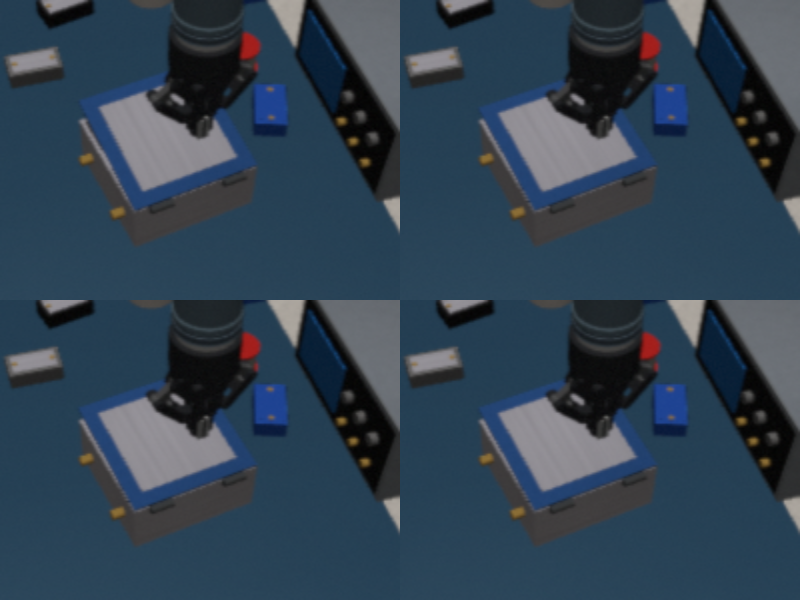

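```bash
cat > press.py <<'E'
from h import *
q=qd(9.6); S=-0.075
e=read_eef_pos()
movel(loc(.0,.25),q,speed=0.2); movel(loc(S,.16),q,speed=0.15); pause(.3)
fz=lambda n:np.mean([(pause(0.017),read_ft_force()[2])[1] for _ in range(n)])
b=fz(15); z=0.16; print("base",b,read_eef_pos(),read_time_s())
log=[];hold=None
while z>0.098:
    f=fz(3)-b; e=read_eef_pos(); log.append((round(z,4),round(float(e[2]),4),round(float(f),1)))
    if f>13.5: break
    step=0.0015 if (z>0.145 and f<2) else (0.001 if f<2 else (0.0006 if f<9.5 else 0.0003))
    z-=step; movel(loc(S,z),q,speed=0.01)
print(log); print(read_time_s())
t0=read_time_s(); H=[]
while read_time_s()-t0<1.5:
    f=fz(4)-b; H.append(round(float(f),1))
    if f<12.5: z-=0.0002; movel(loc(S,z),q,speed=0.01)
    elif f>17.5: z+=0.0002; movel(loc(S,z),q,speed=0.01)
print(H,read_eef_pos(),read_time_s())
im=read_camera("side"); cv2.imwrite("pics/s10.png",cv2.resize(im[180:340,240:440,::-1],(800,600)))
E
python3 press.py
```

```text
base 0.07051134673452268 [0.54097699 0.06133452 0.16008552] 31.6083
[(0.16, 0.16, 0.1), (0.1585, 0.1584, 0.6), (0.157, 0.1569, 0.3), (0.1555, 0.1555, 0.1), (0.154, 0.154, -0.2), (0.1525, 0.1524, 0.2), (0.151, 0.1509, -0.1), (0.1495, 0.1494, -0.3), (0.148, 0.1479, -0.0), (0.1465, 0.1464, 0.1), (0.145, 0.145, -0.3), (0.144, 0.144, -0.8), (0.143, 0.143, -0.4), (0.142, 0.142, 0.0), (0.141, 0.141, 0.3), (0.14, 0.14, 0.4), (0.139, 0.1389, 0.3), (0.138, 0.1379, -0.4), (0.137, 0.137, 0.0), (0.136, 0.1359, -0.1), (0.135, 0.135, -0.6), (0.134, 0.1339, 0.2), (0.133, 0.1329, 0.1), (0.132, 0.132, 0.0), (0.131, 0.1309, -0.2), (0.13, 0.13, 0.2), (0.129, 0.1293, 2.8), (0.1284, 0.1289, 4.8), (0.1278, 0.1285, 5.6), (0.1272, 0.1279, 6.0), (0.1266, 0.1273, 6.6), (0.126, 0.1267, 5.9), (0.1254, 0.1261, 6.2), (0.1248, 0.1255, 6.2), (0.1242, 0.125, 6.4), (0.1236, 0.1243, 6.4), (0.123, 0.1238, 6.3), (0.1224, 0.1232, 6.4), (0.1218, 0.1226, 6.2), (0.1212, 0.1219, 6.3), (0.1206, 0.1214, 6.9), (0.12, 0.1207, 6.1), (0.1194, 0.1202, 6.4), (0.1188, 0.1196, 6.8), (0.1182, 0.119, 6.8), (0.1176, 0.1184, 6.3), (0.117, 0.1178, 7.0), (0.1164, 0.1172, 7.0), (0.1158, 0.1167, 7.5), (0.1152, 0.1161, 7.5), (0.1146, 0.1156, 8.0), (0.114, 0.115, 7.9), (0.1134, 0.1144, 7.7), (0.1128, 0.1138, 7.8), (0.1122, 0.1132, 8.3), (0.1116, 0.1126, 8.0), (0.111, 0.112, 7.9), (0.1104, 0.1114, 8.8), (0.1098, 0.1109, 8.5), (0.1092, 0.1106, 10.8), (0.1089, 0.1106, 13.0), (0.1086, 0.1106, 14.6)]
50.4583
[14.6, 14.4, 14.2, 14.2, 14.1, 14.6, 14.6, 14.4, 14.4, 14.2, 13.9, 14.2, 14.2, 14.4, 14.4, 14.2, 14.3, 14.3, 13.5, 14.2, 14.2, 14.2, 14.2] [0.54094284 0.06305024 0.11057454] 51.9917
```

View pics/s10.png

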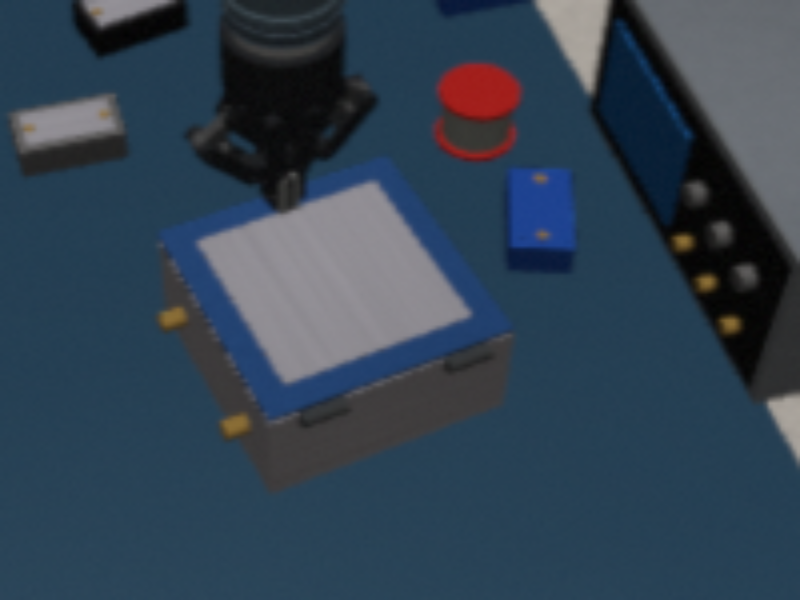

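The lid is flush: the hard stop is at TCP z 0.1106 against 0.1105 expected, and it was held at about 14.3 N for 1.5 s. Next I'll release, check and hand in.

Run:
```python
from h import *
q=qd(9.6)
movel(loc(-.075,.112),q,speed=0.02); movel(loc(-.075,.20),q,speed=0.12); pause(.2)
print(read_ft_force(),read_eef_pos(),read_time_s())
im=read_camera("side"); cv2.imwrite("pics/s11.png",cv2.resize(im[180:340,240:440,::-1],(800,600)))
im=read_camera("top"); cv2.imwrite("pics/t11.png",im[:,:,::-1])
```

```text
[0.09198724 0.4612984  0.51113637] [0.54022427 0.06121993 0.19895994] 53.4417
```

View pics/s11.png

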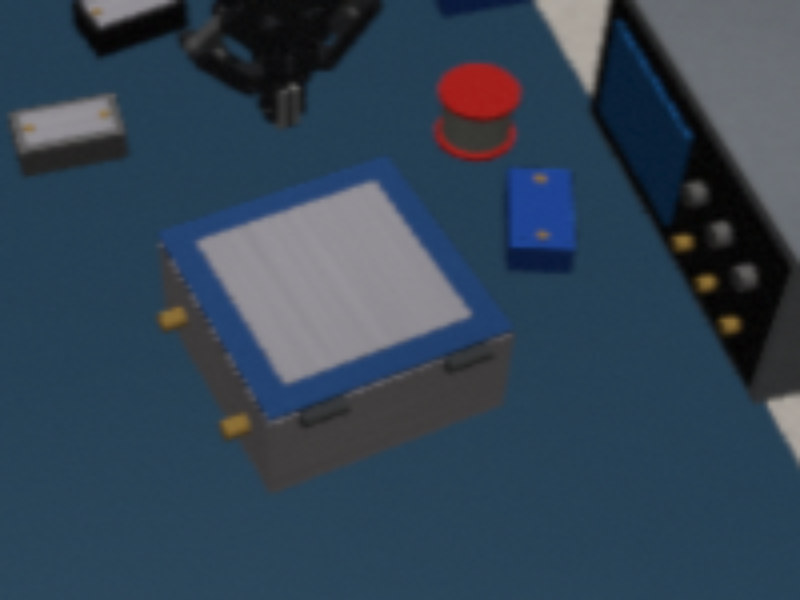

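View pics/t11.png

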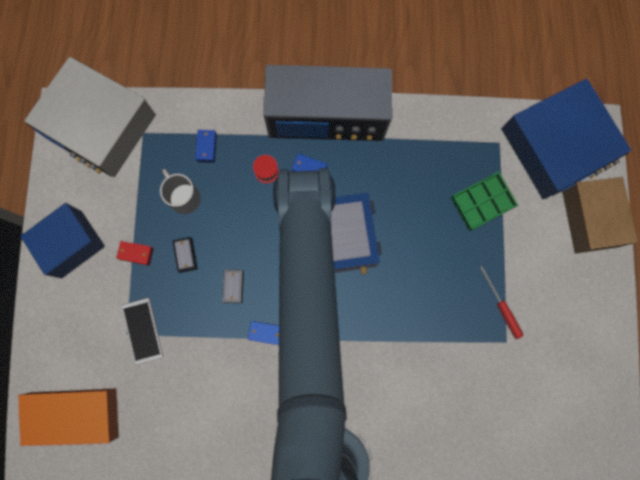

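The lid stays flush (the side view matches the pressed one), the gripper is clear, and the other things are where they were. Handing in.

```bash
python3 -c "
from bench import *
print(sign_off(), read_time_s())"
```

```text
the job is handed in; nothing more can be done
the job is handed in; nothing more can be done
```

I handed the job in; all steps were done, and my last checks showed nothing wrong. The script's clock read about 53.4 s just before hand-in, against the 72 s limit.

- **Module:** I set the orange module on the contact bed by feel. Contact came at about 6 N, with the bed about 7.7 mm above home. After I let go, the wrist picture showed it inside the guides.
- **Lid fall:** I pushed the lid past upright from behind; the force readings stayed around 1 N, near the noise. It then fell by itself and came to rest on the module, short of flush, with the fingers clear of it.
- **Pressing:** I pressed near the free edge. It took about 6 to 9 N until the hard stop at tool height 0.1106 m, against 0.1105 m expected. I held about 14.3 N for 1.5 s and let go.
- **Last checks:** The side picture shows the lid still flush after release. The force reading is back near zero. The top picture shows the other things on the bench where they were; the arm hid part of that view. With the lid shut I could not see the module's final height, so I judge it pressed home only from the lid being flush.

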